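Switch on the warming plate under the pot

ROBOT

A 6-joint arm with a two-finger parallel gripper is mounted at the origin on the work surface. World frame = base frame: x ahead of the robot, y to its left, z up, the work surface at z = 0. Lengths are in mm, angles in degrees, forces in N, time in s.
With the tool pointing down it reaches from about 300 to 850 mm from the base axis. Payload 4.2 kg.
Tool frame: the origin (TCP) lies at the very end of the fingers, on their centre line; the grasp point (between the pads) lies 19 mm behind it; z points along the fingers, y is the direction in which the jaws open and shut (so a half turn about z gives the same grasp; the last joint's range is limited). The gripper opens to 91 mm and grips with 3 to 60 N. Pads are 32 mm wide; open, the fingers measure 118 mm over their backs; the gripper's body (76 mm by 178 mm) begins 60 mm behind the grasp point.
Start: joints at [65.661, 18.312, 89.639, -0, 72.044, -1.146], TCP at [226.459, 528.545, 213.976] pointing down, gripper open.
Joint ranges: [-177.97, 177.97], [-48.28, 115.42], [12.27, 149.76], [-77.06, 257.06], [2.81, 150.46], [-146.56, 146.56]. Speed limits (degrees/s): [147.25, 147.25, 180, 180, 180, 180].

INTERFACE

Orientations are given as [roll, pitch, yaw] about the fixed x, y, z axes, in that order (R = Rz(yaw) Ry(pitch) Rx(roll)).
In Python, from workcell import monitor, eyes, job gives the robot as it stands.
- The arm moves only by the tool move_arm, never from a script. Its argument "increments" is a list that holds one entry, the list of rows, each a list of 7 numbers: the opening, from 0 (shut) to 1 (fully open), then the shift along the tool's x, y, z in cm, then the turn, a rotation vector about the tool's x, y, z in rad. In form: [[[jaw, x, y, z, ax, ay, az], ...]]. A call has 1 to 12 rows; each row shifts and turns the pose as measured when the row begins, along the tool's axes as they then stand; what a row does not reach is not made up. A row lasts 1/8 s, in which the tool goes at most 62.5 mm and 10.7 degrees, less where a joint would pass 70% of its speed; a pose out of reach is approached as far as the arm can. A call is refused whole if a number of a shift passes 6.25 or a number of a turn 0.188, either way. A call with a gripper value outside its range is refused whole. The fingers move at their own pace and stop on an object; "force" is the grip in N (left out, the last holds). Time passes only in rows, so rows that do not move let the fingers close. It gives the time, the measured TCP pose, the force and the opening at its end, in the units of the state.
- monitor.state(): the state, without advancing time (a new reading comes with each control period).
- eyes.grab_frame(name): name is "side" or "top"; returns a dict with "color" (480x640x3 uint8, red, green, blue), "z_map" (480x640 float32, mm along the optical axis (not along the pixel's ray), 0 where there is no reading), "camera_matrix" (3x3 intrinsics, pixels), "dist_coeffs" ([k1, k2, p1, p2, k3] as OpenCV has them; the pictures are not rectified), "rvec" (rotation vector, rad) and "tvec" (3), from world to camera coordinates, as OpenCV has them. Camera axes: x right, y down, z forward; pixel columns grow to the right and rows downward; lengths in mm; the calibration is good to about 2 mm. A picture is of the moment at which its call begins.
- job.job_done(): hands the job in, once; it reports no verdict.
The state is a dict: "time_s": time; "qpos": joint angles; "qvel": joint speeds; "effort": joint torques, N m; "ee_pos": TCP position; "ee_rot": TCP orientation; "force": force on the tool from outside, world axes, zero at the start; "torque": the same for the moment, N m; "gripper_width": finger opening in mm.
Only numpy, scipy, OpenCV 4.12 (cv2) and the standard library are available. Lean on these libraries where they do the work, as an engineer would, in place of code of your own. Each camera call takes 0.05 s, during which the arm holds its last target. There are 200 camera calls.

TASK

Switch on the warming plate that carries the lidded pot, using its safety knob: pull the knob straight up to unlock it, turn it clockwise until its white pointer is at the orange dot, push it back down fully home and let go. Leave the knob of the empty warming plate alone, and do not shift the pot.

Things in the scene. Friction and masses are not known exactly. Their poses are not given: they have to be found in the camera images.
- knob_grip (a point): Grip point, on the vertical axis, of the safety knob to operate: black bar 44 long, 15 thick, 40 mm tall with a white pointer line, on a disc 48 mm wide, 6 thick, on the flat console top 90 mm above the table. The point is 34 mm above the console when down (bar top 47, disc top 7). It rises and turns with the knob: x along the bar (pointer at the -x end), y across its 15 mm (pinch there), z up.
- knob_pull (a joint): Pull-up of that knob in m: 0 fully down (home), 0.014 fully up. It turns freely once up by more than 0.008. Up or down takes about 3 N; no spring, it stays where left. A hidden tab stops it turning when down, and stops it going down unless knob_turn is at off (-0.15 to 0.15) or on (1.1 to 1.5).
- knob_turn (a joint): Angle of that knob in rad, growing clockwise seen from above: 0 at the black dot (off), 1.3 at the orange dot (on), stops at -0.15 and 1.5. The dots lie on the console 33 mm from the knob's axis, the orange one on the pot's side. Starts within 0.1 of off, fully down; turning takes about 0.03 N m.
- spare_pull (a joint): Pull-up in m of the look-alike knob of the other, empty warming plate (0 fully down). That plate is the same but for the pot, and its knob must be left down.
- pot: Lidded steel pot, 130 mm diameter, 74 mm tall with its black lid knob, 180 mm over its two loop handles, about 0.9 kg, loose on the round plate 60 mm above the table. Its axis is about 150 mm from that of the knob to operate. Origin: centre of its underside, z up.
There are look-alikes about, which are no part of the job. Leave any green or yellow look-alike of the pot alone.

How it is judged (in metres and radians):
On the way, in this order (a step that is already met when the one before it is completed fails the run):
1. the knob is pulled up while still at off (value of joint knob_pull above 0.008 m and value of joint knob_turn below 0.3 rad), for 0.1 s.
2. the pulled-up knob is turned to the orange dot (value of joint knob_pull above 0.004 m and value of joint knob_turn above 1.1 rad), for 0.1 s.
At the end, for the whole second after the job is handed in: The knob of the plate under the pot points within 11 degrees of the orange dot (1.1 to 1.5 rad) and is pushed down to within 3 mm of home; the pot stands upright within 20 mm of where it was; the other plate's knob is still down (value of joint knob_turn between 1.1 and 1.51 rad and value of joint knob_pull below 0.003 m and distance of pot from where it was at the start of the episode below 0.02 m and angle between pot's own z axis and vertical below 0.1 rad and value of joint spare_pull below 0.004 m); the robot touches nothing.
It fails at once if the other plate's knob is pulled up by 4 mm or more (value of joint spare_pull above 0.004 m).
It fails at once if the pot is shifted by more than 20 mm (distance of pot from where it was at the start of the episode above 0.02 m).
It also fails if it takes over 38 s, if anything falls off the work surface, if the arm or the gripper's body presses on something with over 40 N, if the wrist force passes 120 N, or if a joint passes its speed limit or range.

## Working session

There is one attempt and no reset: what is moved stays moved. The work goes in short steps, Python scripts to look and compute and a tool call to move; the robot and the scene stay as the last step left them, time stands still between calls to the robot, and variables do not carry over. Pictures are saved under pics/ and viewed, about 8 in all and at most 12, crops included, and the job is handed in when it is done.

Besides the shell and the picture viewer there is one more tool, called after "Call:" by a JSON object that holds its "api" and its "payload". move_arm: Moves the arm, as the interface text tells. Its arguments: {"type":"object","properties":{"increments":{"type":"array"},"force":{"type":"number"}},"required":["increments"]}

```bash
mkdir -p pics; cat > h.py <<'E'
import numpy as np, cv2, pickle
from workcell import monitor, eyes, job
def grab(n):
    f=eyes.grab_frame(n); pickle.dump(f,open(f'{n}.pkl','wb')); return f
def load(n): return pickle.load(open(f'{n}.pkl','rb'))
def ray(f,u,v):
    K=np.array(f['camera_matrix'],float);d=np.array(f['dist_coeffs'],float)
    p=cv2.undistortPoints(np.array([[[u,v]]],float),K,d)[0,0]
    R=cv2.Rodrigues(np.array(f['rvec'],float))[0];t=np.array(f['tvec'],float).ravel()
    return -R.T@t, R.T@np.array([p[0],p[1],1])
def atz(f,u,v,z):
    c,r=ray(f,u,v); return c+r*(z-c[2])/r[2]
def atd(f,u,v):
    c,r=ray(f,u,v); return c+r*f['z_map'][int(round(v)),int(round(u))]
def crop(f,u0,v0,u1,v1,s,name):
    cv2.imwrite('pics/'+name,cv2.resize(f['color'][v0:v1,u0:u1,::-1],None,fx=s,fy=s,interpolation=cv2.INTER_CUBIC))
E
python3 - <<'E'
from h import *
a=grab('top');b=grab('side')
crop(a,0,0,640,480,1,'t0.png');crop(b,0,0,640,480,1,'s0.png')
print(monitor.state())
E
```

```text
{'time_s': 0.1, 'qpos': array([ 6.56591727e+01,  1.83469349e+01,  8.96964181e+01,  4.64989868e-04,
        7.20439912e+01, -1.14716896e+00]), 'qvel': array([ 0.02326164, -0.17379353, -0.08282675, -0.00338978,  0.07350567,
        0.03465203]), 'effort': array([-7.86595010e-04, -4.13335347e+01, -2.32505357e+01,  7.28307758e-02,
        4.22851718e-02, -6.58045360e-05]), 'ee_pos': array([226.29012595, 528.13420685, 213.23512444]), 'ee_rot': array([-1.79912682e+02, -2.19071279e-03,  1.56806196e+02]), 'force': array([ 0.33929625, -0.6174096 ,  0.05262678]), 'torque': array([-0.01108873, -0.04509622,  0.02546623]), 'gripper_width': 91.36995448381514}
```

View pics/t0.png

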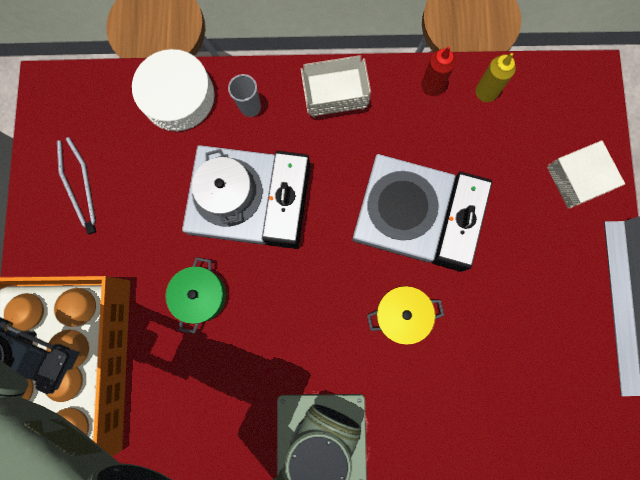

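View pics/s0.png

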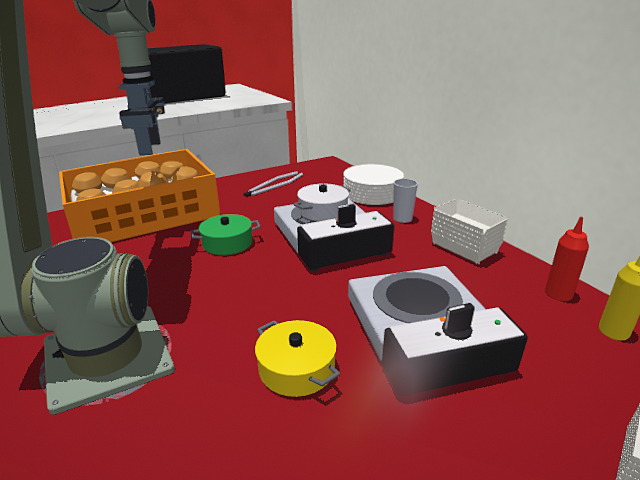

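Top: the potted plate is at left, pot about (220,188), its knob about (285,194); the empty plate is at right with its knob about (466,216). Zooming on the target knob in both views.

```bash
python3 - <<'E'
from h import *
a=load('top');b=load('side')
c1=cv2.resize(a['color'][145:255,180:320,::-1],(764,600),interpolation=cv2.INTER_CUBIC)
c2=cv2.resize(b['color'][180:270,290:400,::-1],(733,600),interpolation=cv2.INTER_CUBIC)
cv2.imwrite('pics/t1.png',c1);cv2.imwrite('pics/s1.png',c2)
for p in [(285,190),(285,200),(271,225),(300,165),(285,230),(219,183)]: print(p,atd(a,*p).round(1))
E
```

```text
(285, 190) [567.1  71.3 134.7]
(285, 200) [544.8  71.6 131.8]
(271, 225) [496.1 108.4  90.2]
(300, 165) [638.9  40.6  90.4]
(285, 230) [484.4  76.2  87.3]
(219, 183) [586.1 220.6 134.1]
```

View pics/t1.png

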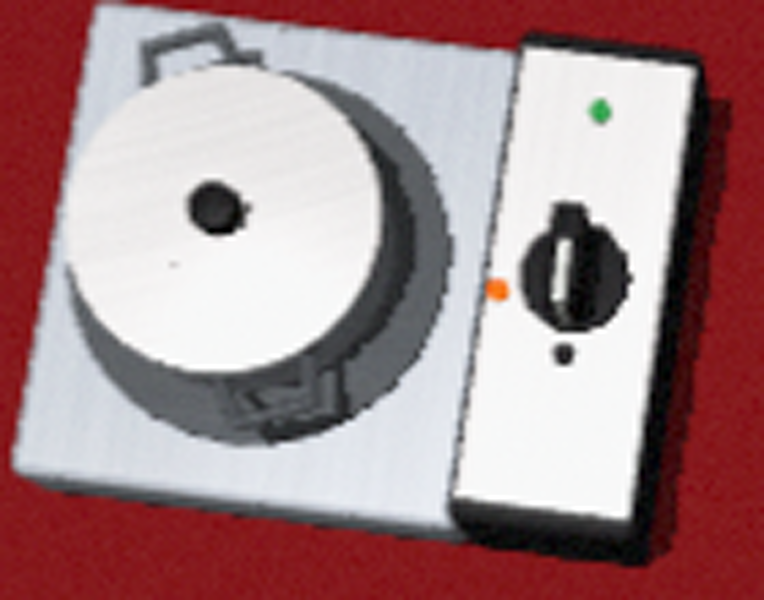

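View pics/s1.png

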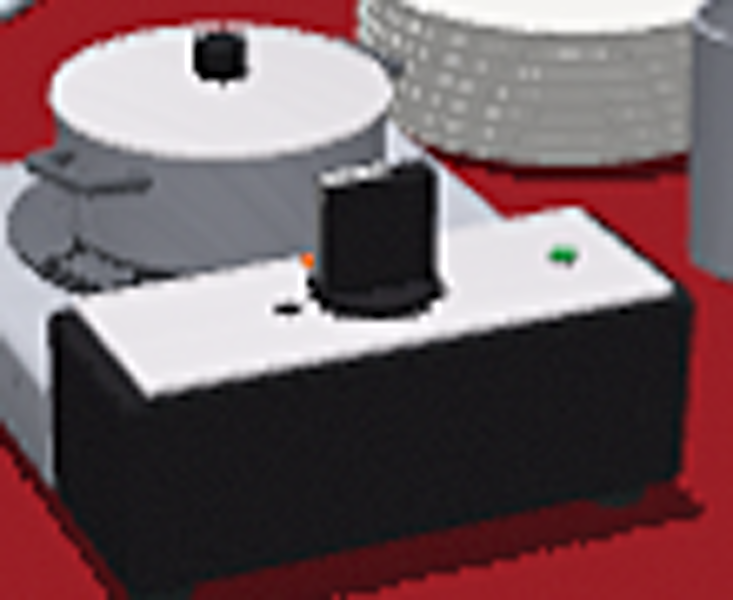

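```bash
python3 - <<'E'
from h import *
a=load('top');b=load('side')
T=lambda x,y,z:atz(a,180+x/5.457,145+y/5.457,z)
S=lambda x,y,z:atz(b,290+x/6.667,180+y/6.667,z)
for n,p in dict(disc=T(576,277,97),black=T(563,354,90),orange=T(497,290,90),green=T(600,111,90),
 ptr1=T(563,238,137),ptr2=T(563,318,137),lidknob=T(215,207,134),
 Sblack=S(288,308,90),Sorange=S(308,260,90),Sgreen=S(563,255,90),St1=S(322,178,137),St2=S(430,165,137)).items(): print(n,p.round(1))
# depth points of bar top
R=[]
for v in range(178,212):
  for u in range(272,300):
    p=atd(a,u,v)
    if 130<p[2]<142: R.append(p)
R=np.array(R);print(len(R),R.mean(0),cv2.minAreaRect(R[:,:2].astype(np.float32)))
E
```

```text
disc [563.3  74.   97. ]
black [531.5  80.2  90. ]
orange [560.  108.5  90. ]
green [638.6  64.4  90. ]
ptr1 [569.7  75.2 137. ]
ptr2 [536.1  75.2 137. ]
lidknob [586.2 219.7 134. ]
Sblack [532.3  81.3  90. ]
Sorange [558.9 110.8  90. ]
Sgreen [640.   66.5  90. ]
St1 [545.1  80.1 137. ]
St2 [582.9  70.1 137. ]
132 [563.91510781  76.32250841 136.04295227] ((564.21484375, 76.77705383300781), (15.312393188476562, 45.151649475097656), 82.79708862304688)
```

Call:
{"api": "move_arm", "payload": {"increments": [[[0.5,-4,-2.3,0,0,0,0],[0.5,-4,-2.3,0,0,0,0],[0.5,-4,-2.3,0,0,0,0],[0.5,-4,-2.3,0,0,0,0],[0.5,-4,-2.3,0,0,0,0],[0.5,-4,-2.3,0,0,0,0],[0.5,-4,-2.3,0,0,0,0],[0.5,-4,-2.3,0,0,0,0],[0.5,-4,-2.3,0,0,0,0],[0.5,-4,-2.3,0,0,0,0],[0.5,-4,-2.3,0,0,0,0],[0.5,0,0,0,0,0,0]]]}}

```text
time_s: 1.6
ee_pos: [539.0, 109.3, 208.6]
ee_rot: [-179.6, -0.2, 157.0]
force: [0.4, -0.3, 0.3]
gripper_width: 45.4
```

```bash
cat > d.py <<'E'
from h import *
import sys
from scipy.spatial.transform import Rotation as Ro
x,y,z,yaw=map(float,sys.argv[1:5])
s=monitor.state()
R=Ro.from_euler('xyz',s['ee_rot'],degrees=True); G=Ro.from_euler('xyz',[180,0,yaw],degrees=True)
print('shift cm',(R.inv().apply(np.array([x,y,z])-s['ee_pos'])/10).round(2),'turn',(R.inv()*G).as_rotvec().round(3))
print(s['time_s'],s['ee_pos'].round(1),s['ee_rot'].round(2),s['force'].round(1),s['torque'].round(2),round(s['gripper_width'],1),s['qpos'].round(1))
E
python3 d.py 564.2 76.5 160 172.8
```

```text
shift cm [-3.62 -1.99  4.86] turn [-0.007 -0.005 -0.277]
1.6 [539.  109.3 208.6] [-179.56   -0.22  156.96] [ 0.4 -0.3  0.3] [ 0.05  0.02 -0.02] 45.4 [ 10.4  16.5  93.1  -0.3  70.8 -56.5]
```

Call:
{"api": "move_arm", "payload": {"increments": [[[0.5,-3.6,-2.0,1,-0.007,-0.005,0],[0.5,0,0,1,0,0,-0.14],[0.5,0,0,1,0,0,-0.14],[0.5,0,0,1,0,0,0],[0.5,0,0,0,0,0,0]]]}}

```text
time_s: 2.22
ee_pos: [562.0, 78.8, 165.8]
ee_rot: [180.0, -0.2, 173.4]
force: [0.7, -0.5, 0.6]
gripper_width: 45.2
```

```bash
python3 d.py 564.2 76.5 106 172.8; python3 - <<'E'
from h import *
a=grab('top');b=grab('side')
c2=cv2.resize(b['color'][150:270,270:420,::-1],(600,480),interpolation=cv2.INTER_CUBIC)
cv2.imwrite('pics/s2.png',c2)
E
```

```text
shift cm [-0.27 -0.21  5.98] turn [ 0.001 -0.004  0.01 ]
2.225 [562.   78.8 165.8] [179.97  -0.23 173.37] [ 0.7 -0.5  0.6] [ 0.02 -0.02  0.02] 45.2 [  6.8  19.7  94.8   0.1  65.7 -76.6]
```

View pics/s2.png

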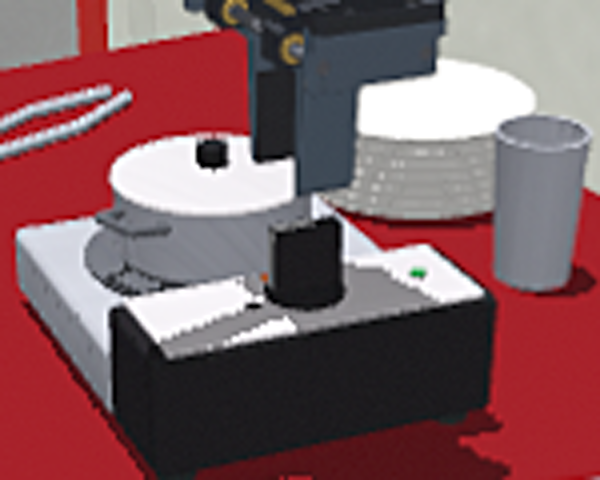

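The open fingers (around (275,160) and (325,190)) straddle the knob bar at (305,255) and look aligned with it. Descending.

Call:
{"api": "move_arm", "payload": {"increments": [[[0.5,-0.27,-0.21,1.5,0,-0.004,0.01],[0.5,0,0,1.5,0,0,0],[0.5,0,0,1.5,0,0,0],[0.5,0,0,1.2,0,0,0],[0.5,0,0,0,0,0,0]]]}}

```text
time_s: 2.95
ee_pos: [565.1, 76.5, 105.6]
ee_rot: [179.9, 0.1, 172.7]
force: [0.3, -0.3, 0.4]
gripper_width: 45.8
```

```bash
python3 d.py 564.2 76.5 106 172.8
```

```text
shift cm [ 0.09 -0.01 -0.04] turn [ 0.001  0.002 -0.001]
2.95 [565.1  76.5 105.6] [1.7995e+02 1.0000e-01 1.7272e+02] [ 0.3 -0.3  0.4] [ 0.02  0.07 -0.02] 45.8 [  6.5  22.9  99.4   0.   57.6 -76.2]
```

Grip with moderate force.

Call:
{"api": "move_arm", "payload": {"increments": [[[0,0.1,0,0,0,0,0],[0,0,0,0,0,0,0],[0,0,0,0,0,0,0],[0,0,0,0,0,0,0],[0,0,0,0,0,0,0],[0,0,0,0,0,0,0]]], "force": 25}}

```text
time_s: 3.7
ee_pos: [564.8, 76.3, 106.7]
ee_rot: [180.0, 0.2, 172.7]
force: [-0.1, -0.6, -1.3]
gripper_width: 14.9
```

```bash
python3 d.py 564.2 76.5 119 172.8
```

```text
shift cm [ 0.06  0.02 -1.23] turn [ 0.001  0.004 -0.001]
3.7 [564.8  76.3 106.7] [179.96   0.23 172.74] [-0.1 -0.6 -1.3] [-0.08  0.06  0.04] 14.9 [  6.5  22.8  99.4  -0.   57.6 -76.2]
```

Call:
{"api": "move_arm", "payload": {"increments": [[[0,0,0,-0.4,0,0,0],[0,0,0,-0.4,0,0,0],[0,0,0,-0.4,0,0,0],[0,0,0,0,0,0,0],[0,0,0,0,0,0,0]]]}}

```text
time_s: 4.32
ee_pos: [564.8, 76.3, 119.3]
ee_rot: [180.0, 0.2, 172.7]
force: [1.3, 0.4, -2.6]
gripper_width: 15.2
```

```bash
python3 d.py 564.8 76.3 119 98; python3 - <<'E'
from h import *
b=grab('side')
cv2.imwrite('pics/s3.png',cv2.resize(b['color'][190:270,300:400,::-1],(600,480),interpolation=cv2.INTER_CUBIC))
E
```

```text
shift cm [-0.    0.    0.03] turn [0.003 0.003 1.304]
4.325 [564.8  76.3 119.3] [179.96   0.23 172.74] [ 1.3  0.4 -2.6] [-0.13 -0.12  0.03] 15.2 [  6.5  22.1  98.5  -0.   59.2 -76.2]
```

View pics/s3.png

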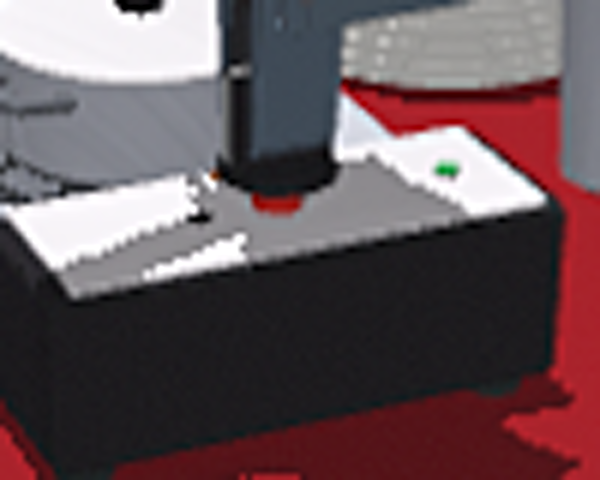

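The disc is raised, with the red stem showing at (277,203). Now turning clockwise 1.3 rad.

Call:
{"api": "move_arm", "payload": {"increments": [[[0,0,0,0,0,0,0.11],[0,0,0,0,0,0,0.11],[0,0,0,0,0,0,0.11],[0,0,0,0,0,0,0.11],[0,0,0,0,0,0,0.11],[0,0,0,0,0,0,0.11],[0,0,0,0,0,0,0.11],[0,0,0,0,0,0,0.11],[0,0,0,0,0,0,0.11],[0,0,0,0,0,0,0.11],[0,0,0,0,0,0,0],[0,0,0,0,0,0,0]]]}}

```text
time_s: 5.88
ee_pos: [564.7, 76.1, 119.3]
ee_rot: [179.8, 0.1, 107.8]
force: [0.1, -0.7, -1.1]
gripper_width: 15.4
```

```bash
python3 d.py 564.8 76.3 119 98
```

```text
shift cm [0.01 0.01 0.03] turn [0.004 0.001 0.171]
5.875 [564.7  76.1 119.3] [1.7980e+02 1.0000e-01 1.0781e+02] [ 0.1 -0.7 -1.1] [-0.26  0.04 -0.04] 15.4 [  6.6  22.1  98.5  -0.1  59.2 -11.2]
```

Call:
{"api": "move_arm", "payload": {"increments": [[[0,0,0,0,0,0,0.1],[0,0,0,0,0,0,0.08],[0,0,0,0,0,0,0],[0,0,0,0,0,0,0]]]}}

```text
time_s: 6.38
ee_pos: [564.7, 76.1, 119.3]
ee_rot: [179.8, 0.1, 97.5]
force: [-0.3, -0.6, -2.0]
gripper_width: 14.7
```

```bash
python3 d.py 564.8 76.3 106 98; python3 - <<'E'
from h import *
b=grab('side')
cv2.imwrite('pics/s4.png',cv2.resize(b['color'][190:270,300:400,::-1],(600,480),interpolation=cv2.INTER_CUBIC))
E
```

```text
shift cm [0.02 0.01 1.33] turn [ 0.004  0.001 -0.008]
6.375 [564.7  76.1 119.3] [1.7979e+02 7.0000e-02 9.7540e+01] [-0.3 -0.6 -2. ] [-0.22  0.01  0.01] 14.7 [ 6.6 22.1 98.5 -0.1 59.2 -0.9]
```

View pics/s4.png

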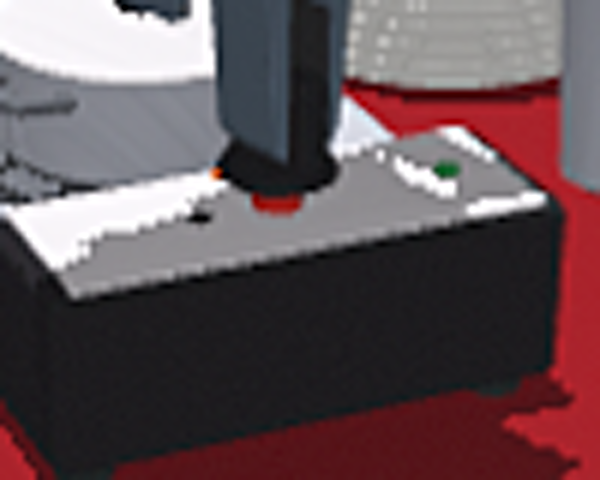

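The knob is still up (red stem at (277,203)), with the gripper turned 75° from the off position. Pushing down.

Call:
{"api": "move_arm", "payload": {"increments": [[[0,0,0,0.4,0,0,0],[0,0,0,0.4,0,0,0],[0,0,0,0.3,0,0,0],[0,0,0,0.3,0,0,0],[0,0,0,0.2,0,0,0],[0,0,0,0,0,0,0]]]}}

```text
time_s: 7.18
ee_pos: [564.7, 76.1, 106.7]
ee_rot: [179.7, 0.1, 97.6]
force: [-1.6, -0.4, -2.8]
gripper_width: 14.8
```

```bash
python3 d.py 564.8 76.3 106 98
```

```text
shift cm [0.02 0.01 0.07] turn [ 0.005  0.001 -0.007]
7.175 [564.7  76.1 106.7] [1.7971e+02 7.0000e-02 9.7630e+01] [-1.6 -0.4 -2.8] [-0.22  0.09  0.  ] 14.8 [ 6.6 22.7 99.5 -0.1 57.5 -1. ]
```

Call:
{"api": "move_arm", "payload": {"increments": [[[0,0,0,0.15,0,0,0],[0,0,0,0.15,0,0,0]]]}}

```text
time_s: 7.42
ee_pos: [564.7, 76.1, 106.5]
ee_rot: [179.7, 0.1, 97.6]
force: [-3.9, -2.2, 13.3]
gripper_width: 14.8
```

```bash
python3 d.py 564.8 76.3 106 98
```

```text
shift cm [0.02 0.01 0.05] turn [ 0.006  0.001 -0.006]
7.425 [564.7  76.1 106.5] [1.7965e+02 7.0000e-02 9.7630e+01] [-3.9 -2.2 13.3] [-0.39  1.03  0.01] 14.8 [ 6.6 22.7 99.6 -0.1 57.4 -1. ]
```

It is on the home stop (13 N, same height as at the grasp). Letting go.

Call:
{"api": "move_arm", "payload": {"increments": [[[0.5,0,0,0,0,0,0],[0.5,0,0,0,0,0,0],[0.5,0,0,0,0,0,0],[0.5,0,0,0,0,0,0],[0.5,0,0,0,0,0,0]]]}}

```text
time_s: 8.05
ee_pos: [565.2, 76.6, 105.2]
ee_rot: [179.6, 0.0, 97.6]
force: [0.4, -1.1, -0.0]
gripper_width: 45.4
```

Call:
{"api": "move_arm", "payload": {"increments": [[[0.5,0,0,-1,0,0,0],[0.5,0,0,-2,0,0,0],[0.5,0,0,-3,0,0,0],[0.5,0,0,-4,0,0,0],[0.5,0,-4,-2,0,0,0],[0.5,0,-5,0,0,0,0],[0.5,0,-5,0,0,0,0],[0.5,0,-5,0,0,0,0],[0.5,0,0,0,0,0,0],[0.5,0,0,0,0,0,0]]]}}

```text
time_s: 9.3
ee_pos: [373.1, 50.9, 233.6]
ee_rot: [179.0, 0.0, 97.6]
force: [-0.0, 0.2, 0.4]
gripper_width: 45.5
```

```bash
python3 - <<'E'
from h import *
s=monitor.state();print(s['time_s'],s['ee_pos'],s['force'])
b=grab('side');a=grab('top')
c1=cv2.resize(a['color'][145:255,180:320,::-1],(509,400),interpolation=cv2.INTER_CUBIC)
c2=cv2.resize(b['color'][180:270,290:400,::-1],(489,400),interpolation=cv2.INTER_CUBIC)
cv2.imwrite('pics/t5.png',c1);cv2.imwrite('pics/s5.png',c2)
R=[]
for v in range(178,212):
  for u in range(272,300):
    p=atd(a,u,v)
    if 128<p[2]<160: R.append(p)
R=np.array(R)
if len(R): print(len(R),R.mean(0),cv2.minAreaRect(R[:,:2].astype(np.float32)))
E
```

```text
9.3 [373.11178078  50.94730677 233.55129749] [-0.02268176  0.24552882  0.43012963]
138 [564.13337282  76.41846707 136.25414274] ((565.1539916992188, 76.75712585449219), (16.137073516845703, 43.40880584716797), 8.03134822845459)
```

View pics/t5.png

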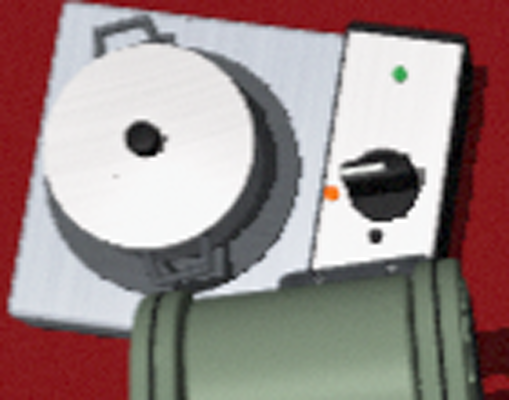

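View pics/s5.png

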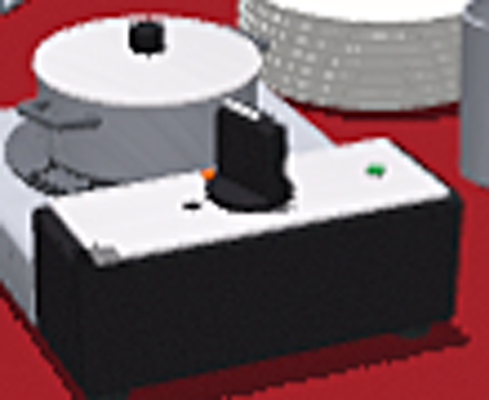

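The pointer, at (365,170) in the top crop, aims at the orange dot. The side view shows the disc down flat. The pot has not moved: its lid knob is at (143,139), against (215,207)/1.5 before.

```bash
python3 -c "
from h import *
print(job.job_done())"
```

```text
the job is handed in; nothing more can be done
None
```

The warming plate under the pot is switched on, and I handed the job in at about 9.4 s of the 38 s allowed. I pulled its knob up about 12.6 mm, turned it clockwise 75° to the orange dot, pushed it down until it stopped at 13 N, and let go.

Last checks, before handing in:
- **Knob angle:** the bar measured 98.0°, against 172.8° at the start. That is a turn of about 1.305 rad, where 1.3 is on.
- **Knob height:** the bar top read 136.3 mm, against 136.0 mm at the start, so the knob is fully home.
- **Pot:** its lid knob is in the same place in the picture as at the start.
- **Gripper:** it is well clear of everything, with about 0 N on the tool.
- **Other plate's knob:** the gripper never went near it. I did not picture it again at the end.

No check failed or disagreed with another.

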